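Turn over the status paddle of the checked part

TASK

Three parts wait in the bays of the status rack, each to the right of its own hinged paddle. Mark the small finned heat sink as checked: with the fingertips, push up the paddle of its bay from below its bent-up lip, over its pivot, and press it fully down on the side of the part so that it lies flat with its other face up. Leave the other two paddles as they are, and leave the three parts standing where they are, neither lifted nor shoved.

Things in the scene. Friction and masses are not known exactly. Their poses are not given: they have to be found in the camera images.
- rack: Fixed status rack; place and yaw vary. Origin on the worktop under the middle of the pivot line; x points to the robot's right, to the bays; y along the pivot line, away from the robot. Base plate 8 mm thick, x -60..145, y -131..131 mm. Pedestals at y = +85 (far), 0, -85 mm (near), x -28..28 mm, 44 mm wide, top z 71.5 mm; steel cheeks beside them to z 84 mm. Pivots at x = 0, z = 75 mm.
- flap_far (a joint): Hinge of the far (+y) paddle (rad). 0: flat to the robot's left on its pedestal, ring mark up; pi/2: upright; pi: flat to the right against its stop, cross mark up. Starts between 0 and 0.25. Hinge friction (0.06 N m, about 1 N at the lip) holds it at any angle where it is left; no spring.
- paddle_far (a point): On the far (+y) paddle, 72 mm from the pivot, mid-width, mid-thickness, where the flat plate ends and the lip begins. White plate 56 mm wide along the pivot, 5 mm thick. The lip, 4 mm thick, is bent 40 degrees to the ring-mark side (up at joint 0, down once flipped): it ends 89 mm from the pivot, 14 mm off the plate's mid-plane. Nothing below lip and plate end but base plate or worktop.
- bay_far (a point): Centre of the far (+y) bay's floor, on top of the base plate (z 8 mm), 118 mm to the right of the far (+y) paddle's pivot along the rack's +x. One loose part stands in each bay, between ribs 4 mm high. Keep the wrist clear of the microscope, whose head and eyepieces hang at world x over 0.62 m, y 0.10 to 0.26 m, z over 0.25 m: withdraw to the left, not straight up.
- flap_mid (a joint): Hinge of the middle paddle (rad). 0: flat to the robot's left on its pedestal, ring mark up; pi/2: upright; pi: flat to the right against its stop, cross mark up. Starts between 0 and 0.25. Hinge friction (0.06 N m, about 1 N at the lip) holds it at any angle where it is left; no spring.
- paddle_mid (a point): On the middle paddle, 72 mm from the pivot, mid-width, mid-thickness, where the flat plate ends and the lip begins. White plate 56 mm wide along the pivot, 5 mm thick. The lip, 4 mm thick, is bent 40 degrees to the ring-mark side (up at joint 0, down once flipped): it ends 89 mm from the pivot, 14 mm off the plate's mid-plane. Nothing below lip and plate end but base plate or worktop.
- bay_mid (a point): Centre of the middle bay's floor, on top of the base plate (z 8 mm), 118 mm to the right of the middle paddle's pivot along the rack's +x. One loose part stands in each bay, between ribs 4 mm high.
- flap_near (a joint): Hinge of the near (-y) paddle (rad). 0: flat to the robot's left on its pedestal, ring mark up; pi/2: upright; pi: flat to the right against its stop, cross mark up. Starts between 0 and 0.25. Hinge friction (0.06 N m, about 1 N at the lip) holds it at any angle where it is left; no spring.
- paddle_near (a point): On the near (-y) paddle, 72 mm from the pivot, mid-width, mid-thickness, where the flat plate ends and the lip begins. White plate 56 mm wide along the pivot, 5 mm thick. The lip, 4 mm thick, is bent 40 degrees to the ring-mark side (up at joint 0, down once flipped): it ends 89 mm from the pivot, 14 mm off the plate's mid-plane. Nothing below lip and plate end but base plate or worktop.
- bay_near (a point): Centre of the near (-y) bay's floor, on top of the base plate (z 8 mm), 118 mm to the right of the near (-y) paddle's pivot along the rack's +x. One loose part stands in each bay, between ribs 4 mm high.
- heat_sink: Small black finned heat sink, 20 x 30 mm, 25 mm high, loose. The paddle to the left of the bay it stands in is the one to turn over; which bay varies. Origin at the centre of its underside.
- big_cap: Black cylindrical capacitor, 36 mm across, 54 mm high, standing loose in another bay; not to be disturbed. Origin at the centre of its underside.
- connector_din: Grey round connector 40 mm long, 18 mm thick, lying loose in another bay; not to be disturbed. Origin at the centre of its underside.
Mind the look-alikes: they are no part of the job. There is more than one size of the heat_sink; the job needs the smaller.

How it is judged:
On the way:
1. the heat sink's paddle has been raised to about upright (((horizontal distance between heat_sink and bay_far below 0.045 m and value of joint flap_far above 1.4 rad) or (horizontal distance between heat_sink and bay_mid below 0.045 m and value of joint flap_mid above 1.4 rad) or (horizontal distance between heat_sink and bay_near below 0.045 m and value of joint flap_near above 1.4 rad))), for 0.05 s.
At the end, for the whole second after the job is handed in: The paddle of the heat sink's bay lies flat on the right, on the side of the bays (hinge beyond 3.05 of 3.14 rad), the other two paddles still lie to the left (hinge under 0.45 rad), and each of the three parts is within 12 mm of where it started (((horizontal distance between heat_sink and bay_far below 0.045 m and value of joint flap_far above 3.05 rad and value of joint each of flap_mid, flap_near below 0.45 rad) or (horizontal distance between heat_sink and bay_mid below 0.045 m and value of joint flap_mid above 3.05 rad and value of joint each of flap_far, flap_near below 0.45 rad) or (horizontal distance between heat_sink and bay_near below 0.045 m and value of joint flap_near above 3.05 rad and value of joint each of flap_far, flap_mid below 0.45 rad)) and distance of each of heat_sink, big_cap, connector_din from where it was at the start of the episode below 0.012 m); the robot touches nothing.
It fails at once if the paddle of another part was pushed up ((horizontal distance between heat_sink and bay_far above 0.045 m and value of joint flap_far above 0.45 rad) or (horizontal distance between heat_sink and bay_mid above 0.045 m and value of joint flap_mid above 0.45 rad) or (horizontal distance between heat_sink and bay_near above 0.045 m and value of joint flap_near above 0.45 rad)).
It fails at once if one of the three parts was lifted, tipped or shoved away (distance of any of heat_sink, big_cap, connector_din from where it was at the start of the episode above 0.015 m or height (world z) of any of heat_sink, big_cap, connector_din above 0.016 m).
It also fails if it takes over 40 s, if anything falls off the work surface, if the arm or the gripper's body presses on something with over 40 N, if the wrist force passes 120 N, or if a joint passes its speed limit or range.

ROBOT

A 6-joint arm with a two-finger parallel gripper is mounted at the origin on a cart in front of the work surface, level with it; the furniture and walls round the work are solid. World frame = base frame: x ahead of the robot, y to its left, z up, the work surface at z = 0. Lengths are in m, angles in rad, forces in N, time in s.
With the tool pointing down it reaches from about 0.25 to 0.775 m from the base axis. Payload 4 kg.
Tool frame: the origin (TCP) lies midway between the tips of the shut fingers; the grasp point (between the pads) lies robot.grip_point_offset behind it (robot.grip_point_offset is the distance from the TCP to the grasp point, in m); z points along the fingers, y is the line along which they close (so a half turn about z gives the same grasp; the last joint's range is limited). The gripper opens to 94 mm and grips with 3 to 60 N. Pads are 16 mm wide; open, the fingers measure 119 mm over their backs; the gripper's body (75 mm by 177 mm) begins 78 mm behind the grasp point.
Start: joints at [1.031, 0.087, 1.371, -0, 1.684, -0.103], TCP at [0.233, 0.498, 0.206] pointing down, gripper open.
Joint ranges: [-3.1, 3.1], [-0.76, 2.03], [0.27, 2.55], [-1.08, 4.22], [0.17, 2.65], [-2.57, 2.57]. Speed limits (rad/s): [2.79, 2.79, 3.14, 3.14, 3.14, 3.14].

INTERFACE

Orientations are given as a unit quaternion [x, y, z, w].
In Python, from workcell import robot, optics, ticket gives the robot as it stands. Calls block until the motion is done:
- robot.movep(position, orientation): joint-space move of the TCP to a pose.
- robot.move_l(position, rotation=None, vel=0.15, force_limit=None): straight line of the TCP; rotation=None keeps the orientation; vel is the mean speed in m/s. With force_limit (N) it stops when the force on the tool has changed by that much, and returns True; else False.
- robot.set_joints(angles): joint-space move.
- robot.move_gripper(opening, newtons=None): finger opening in m; newtons is the grip in N (None keeps the last); returns when the fingers have stopped.
- robot.hold(seconds).
- robot.ik(position, orientation): joint angles nearest the present ones, or None.
- robot.state(): the state.
- optics.capture(name): name is "side" or "top"; returns a dict with "pixels" (480x640x3 uint8, red, green, blue), "z_map" (480x640 float32, m along the optical axis (not along the pixel's ray), 0 where there is no reading), "intrinsics" (3x3 intrinsics, pixels), "rvec" (rotation vector, rad) and "tvec" (3), from world to camera coordinates, as OpenCV has them. Camera axes: x right, y down, z forward; pixel columns grow to the right and rows downward; lengths in m; the calibration is good to about 2 mm. A picture is of the moment at which its call begins.
A pose or a line that the arm cannot do raises robot.MotionError and nothing moves.
- ticket.close_job(): hands the job in; it is judged then, once.
Trained networks look in a picture, given as the dict that the camera call returned (one of the last four; its "shot" number tells which), for a name from the list of things; names that differ only in an ending like _2 or _b are one class to them, and where a whole thing is asked for, a point or a joint stands for the part that bears it (a point fixed in the world has none). Each returns a list of dicts, best first, with "score" (0 to 1); they miss things now and then, are a little off and sometimes report something else, mostly with a low value. They report only what shows in the picture. A call takes as long as a camera call. They do not tell look-alikes from the thing itself.
- optics.boxes_of(picture, label): "box" ([centre column, centre row, width, height] as shares, 0 to 1, of the picture: columns of its width, rows of its height, round what is visible of it).
- optics.cut_out(picture, label): "pixels" (480x640 bool, what is visible of it) and "box" ([centre column, centre row, width, height] as shares, 0 to 1, of the picture: columns of its width, rows of its height, round what is visible of it).
The state is a dict: "time_s": time; "qpos": joint angles; "joint_vel": joint speeds; "joint_torque": joint torques, N m; "tool_pos": TCP position; "tool_rot": TCP orientation; "force": force on the tool from outside, world axes, zero at the start; "torque": the same for the moment, N m; "finger_gap": finger opening in m; "gripper_force": force on a finger pad.
Only numpy, scipy, OpenCV 4.12 (cv2) and the standard library are available. Lean on these libraries where they do the work, as an engineer would, in place of code of your own. Each camera call takes 0.05 s, during which the arm holds its last target. There are 200 camera calls.

## Working session

There is one attempt and no reset: what is moved stays moved. The work goes in short steps, each a Python script; the robot and the scene stay as the last script left them, time stands still between calls to the robot, and variables do not carry over. Pictures are saved under pics/ and viewed, at most 10 in all, crops included, and the job is handed in when it is done.

```bash
mkdir -p pics; ls; cat > h.py <<'E'
import numpy as np, cv2
from workcell import robot, optics, ticket
def world(p, mask=None):
    R=cv2.Rodrigues(np.array(p["rvec"],float))[0]; t=np.array(p["tvec"],float).ravel(); K=np.array(p["intrinsics"])
    v,u=np.mgrid[:480,:640]; z=p["z_map"]
    c=np.stack([(u-K[0,2])/K[0,0]*z,(v-K[1,2])/K[1,1]*z,z],-1)
    w=(c-t)@R; w[z==0]=np.nan
    return w
E
python3 - <<'E'
from h import *
for n in ("top","side"):
    p=optics.capture(n); cv2.imwrite(f"pics/{n}.png",p["pixels"][...,::-1]); w=world(p); np.save(f"{n}_w.npy",w)
    for l in ("heat_sink","big_cap","connector_din","paddle_far","paddle_mid","paddle_near","rack"):
        for d in optics.cut_out(p,l)[:4]:
            m=d["pixels"]; q=w[m]; q=q[~np.isnan(q[:,0])]
            print(n,l,round(d["score"],2),(np.array(d["box"])*[640,480,640,480]).round(),np.median(q,0).round(3) if len(q) else None, np.percentile(q,98,axis=0).round(3) if len(q) else None)
print(robot.state()["time_s"], robot.grip_point_offset)
E
```

```text
pics
top heat_sink 0.6 [441. 198.  29.  26.] [ 0.6  -0.03  0.03] [ 0.614 -0.007  0.036]
top heat_sink 0.48 [378. 191.  12.  18.] [0.612 0.083 0.028] [0.628 0.092 0.034]
top heat_sink 0.37 [289. 298.  66.  42.] [0.432 0.233 0.08 ] [0.461 0.276 0.096]
top big_cap 0.63 [383. 241.  25.  25.] [0.523 0.08  0.06 ] [0.539 0.095 0.063]
top big_cap 0.57 [280. 188.  62.  37.] [0.603 0.244 0.081] [0.631 0.288 0.099]
top connector_din 0.71 [384. 289.  12.  23.] [0.443 0.072 0.022] [0.461 0.08  0.026]
top connector_din 0.51 [381. 239.  24.  26.] [0.523 0.08  0.06 ] [0.541 0.095 0.063]
top paddle_far 0.61 [280. 189.  61.  37.] [0.601 0.246 0.081] [0.63  0.288 0.099]
top paddle_mid 0.8 [284. 243.  60.  43.] [0.517 0.24  0.079] [0.544 0.282 0.093]
top paddle_near 0.92 [290. 299.  59.  40.] [0.432 0.233 0.08 ] [0.461 0.277 0.096]
top rack 0.57 [326. 242. 153. 161.] [0.517 0.172 0.009] [0.648 0.279 0.093]
side heat_sink 0.51 [388. 292.  23.  20.] [0.613 0.076 0.025] [0.631 0.09  0.033]
side big_cap 0.31 [330. 276. 170. 127.] [0.504 0.169 0.02 ] [0.646 0.279 0.093]
side connector_din 0.71 [300. 316.  27.  16.] [0.442 0.064 0.021] [0.461 0.074 0.026]
side connector_din 0.5 [308. 236.  44.  24.] [0.518 0.239 0.08 ] [0.545 0.281 0.094]
side paddle_far 0.64 [347. 230.  43.  29.] [0.602 0.245 0.083] [0.629 0.286 0.099]
side paddle_mid 0.77 [309. 237.  42.  32.] [0.519 0.24  0.08 ] [0.549 0.282 0.094]
side paddle_mid 0.63 [267. 244.  42.  33.] [0.434 0.233 0.081] [0.462 0.274 0.096]
side paddle_near 0.41 [329. 276. 171. 128.] [0.503 0.169 0.021] [0.646 0.278 0.093]
0.8 0.0188
```

View pics/top.png

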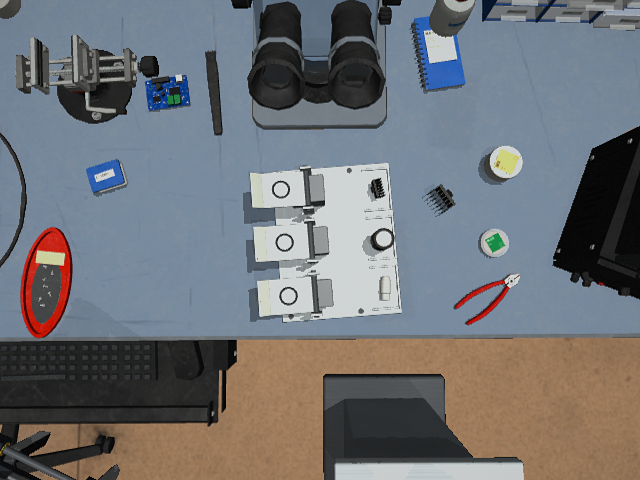

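View pics/side.png

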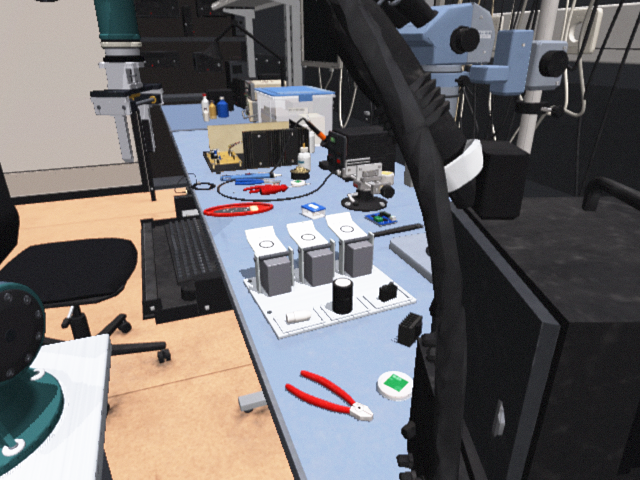

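```bash
python3 - <<'E'
import cv2,numpy as np
i=cv2.imread("pics/top.png")[150:330,230:470]; cv2.imwrite("pics/c.png",cv2.resize(i,None,fx=3.3,fy=3.3,interpolation=cv2.INTER_CUBIC))
w=np.load("top_w.npy"); 
for c in range(240,330,4): print(c,w[190,c].round(3),w[243,c].round(3))
E
```

```text
240 [ 0.615  0.321 -0.   ] [ 0.522  0.321 -0.003]
244 [ 0.616  0.314 -0.003] [ 0.522  0.313 -0.   ]
248 [ 0.615  0.307 -0.   ] [ 0.522  0.307 -0.002]
252 [0.599 0.286 0.099] [ 0.522  0.3   -0.003]
256 [0.599 0.281 0.094] [0.516 0.281 0.093]
260 [0.6   0.275 0.087] [0.516 0.275 0.089]
264 [0.601 0.269 0.086] [0.516 0.269 0.083]
268 [0.601 0.263 0.083] [0.516 0.263 0.081]
272 [0.601 0.257 0.083] [0.516 0.257 0.08 ]
276 [0.601 0.25  0.083] [0.516 0.25  0.083]
280 [0.601 0.244 0.08 ] [0.516 0.244 0.08 ]
284 [0.601 0.237 0.083] [0.516 0.238 0.077]
288 [0.601 0.231 0.083] [0.516 0.232 0.077]
292 [0.602 0.225 0.078] [0.516 0.225 0.081]
296 [0.601 0.219 0.078] [0.516 0.219 0.077]
300 [0.601 0.212 0.078] [0.516 0.213 0.075]
304 [0.602 0.206 0.076] [0.516 0.206 0.079]
308 [0.601 0.199 0.078] [0.516 0.2   0.077]
312 [0.603 0.193 0.069] [nan nan nan]
316 [0.602 0.187 0.071] [0.516 0.187 0.072]
320 [0.602 0.18  0.071] [0.517 0.181 0.07 ]
324 [0.613 0.173 0.006] [0.517 0.174 0.07 ]
328 [0.613 0.166 0.009] [0.517 0.168 0.07 ]
```

View pics/c.png

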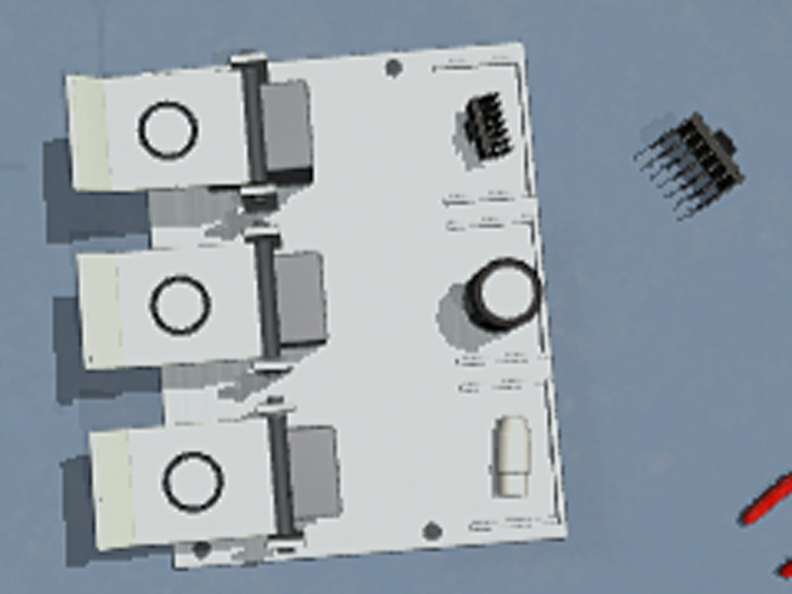

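The far bay, at px (378,189), holds a small finned heat sink. The big cap (382,241) and the connector (385,288) stand in the other two bays. The larger heat sink at (441,198) lies loose off the rack, so it is the look-alike. The far paddle at (280,189) is therefore the one to turn.

Next I'll fit the rack and check IK along the whole sweep.

```bash
cat > plan.py <<'E'
from h import *
from scipy.spatial.transform import Rotation as Ro
w=np.load("top_w.npy"); ok=~np.isnan(w[...,0])
def fit():
    # yaw from the paddles' plates; pivot x by right edge of base plate (rx=145)
    m=ok&(w[...,2]>.004)&(w[...,2]<.013)&(w[...,0]>.37)&(w[...,0]<.67)&(w[...,1]<.16)&(w[...,1]>.03)
    n,l,s,_=cv2.connectedComponentsWithStats(m.astype(np.uint8)); k=1+np.argmax(s[1:,4]); P=w[l==k][:,:2]
    c=[]
    for lo in (.39,.475,.56):
        a=ok&(w[...,2]>.074)&(w[...,0]>lo)&(w[...,0]<lo+.085)&(w[...,1]>.21)&(w[...,1]<.27); c.append((w[a][:,:2].min(0)+w[a][:,:2].max(0))/2)
    # right edge: lowest y per x bin
    e=[]
    for x in np.arange(P[:,0].min()+.015,P[:,0].max()-.015,.006):
        b=P[abs(P[:,0]-x)<.003]; e.append((x,b[:,1].min()))
    e=np.array(e); pf=np.polyfit(e[:,0],e[:,1],1)
    return np.array(c),pf,P[:,0].min(),P[:,0].max(),e
c,pf,x0,x1,e=fit()
yaw=np.arctan(pf[0]); ry=np.array([np.cos(yaw),np.sin(yaw),0]); rx=np.array([ry[1],-ry[0],0]); uz=np.array([0,0,1.])
xm=.517; E0=np.array([xm,np.polyval(pf,xm),0]); O=E0-.145*rx          # approx origin
O=O+ry*np.dot(np.r_[c.mean(0),0]-O,ry)
LEAN=np.radians(8); RY=.085-.014
def pose(th,gap=0,back=0):
    f=np.clip((th-np.pi/3)/(2*np.pi/3),0,1); ph=np.radians(45-15*f)
    b=np.array([-np.sin(ph),np.cos(ph)]); q=np.array([np.cos(ph),np.sin(ph)])
    e=np.array([-np.cos(th),np.sin(th)]); n=np.array([-np.sin(th),-np.cos(th)])
    if th<np.pi/4: T=.072*e+.0025*n-.0125*q-.012*b
    else:
        r=np.interp(th,[np.pi/4,np.pi/2],[.060,.052]); T=r*e+(.0025+.0125*abs(q@n))*n
    T=T+gap*n+back*b
    z=-(b[0]*rx+b[1]*uz)*np.cos(LEAN)+ry*np.sin(LEAN)
    y=q[0]*rx+q[1]*uz
    R=np.stack([np.cross(y,z),y,z],1)
    return O+RY*ry+T[0]*rx+(T[1]+.075)*uz, R
def quat(R,flip): return Ro.from_matrix(R@np.diag([-1,-1,1]) if flip else R).as_quat()
E
python3 - <<'E'
from plan import *
print("paddles",c.round(4),"edge",pf,x0,x1,"res",np.std(e[:,1]-np.polyval(pf,e[:,0])))
print("yaw paddles",np.arctan2(*(c[2]-c[0])[::-1]),"edge",yaw,"O",O.round(4))
print("far bay",(O+.085*ry+.118*rx).round(3),"tip0", (O+.085*ry-.089*rx).round(3))
print(Ro.from_quat(robot.state()["tool_rot"]).as_matrix().round(2).tolist())
for fl in (0,1):
    for th,g,bk in [(-.2,.005,.1),(-.2,.005,0),(0,0,0),(.8,0,0),(1.57,0,0),(2.4,0,0),(3.14,0,0),(3.14,0,.15)]:
        p,R=pose(th,g,bk); j=robot.ik(p,quat(R,fl)); print(fl,th,p.round(3),None if j is None else np.round(j,2))
E
```

```text
paddles [[0.4322 0.2404]
 [0.5174 0.2402]
 [0.6091 0.2398]] edge [0.07305678 0.01354609] 0.39214780781426056 0.6606057440439361 res 0.0006830000065751871
yaw paddles -0.003327537803154141 edge 0.07292721740667336 O [0.5227 0.1971 0.    ]
far bay [0.616 0.086 0.   ] tip0 [0.601 0.292 0.   ]
[[-0.91, 0.42, 0.0], [0.42, 0.91, 0.0], [0.0, 0.0, -1.0]]
0 -0.2 [0.583 0.342 0.107] [ 0.77  0.7   0.96 -0.71  1.86  2.14]
0 -0.2 [0.588 0.272 0.036] [ 0.7   0.65  1.18 -0.71  1.68  2.2 ]
0 0 [0.588 0.274 0.055] [ 0.7   0.64  1.16 -0.71  1.7   2.18]
0 0.8 [0.59  0.255 0.107] [ 0.68  0.57  1.16 -0.73  1.74  2.12]
0 1.57 [0.593 0.214 0.127] [ 0.61  0.47  1.24 -0.69  1.69  2.06]
0 2.4 [0.596 0.167 0.113] [ 0.51  0.37  1.35 -0.62  1.57  2.01]
0 3.14 [0.597 0.15  0.084] [ 0.45  0.34  1.42 -0.54  1.46  1.99]
0 3.14 [0.592 0.225 0.214] [ 0.55  0.35  1.14 -0.54  1.75  1.94]
1 -0.2 [0.583 0.342 0.107] [ 0.77  0.7   0.96 -0.71  1.86 -1.  ]
1 -0.2 [0.588 0.272 0.036] [ 0.7   0.65  1.18 -0.71  1.68 -0.94]
1 0 [0.588 0.274 0.055] [ 0.7   0.64  1.16 -0.71  1.7  -0.96]
1 0.8 [0.59  0.255 0.107] [ 0.68  0.57  1.16 -0.73  1.74 -1.03]
1 1.57 [0.593 0.214 0.127] [ 0.61  0.47  1.24 -0.69  1.69 -1.08]
1 2.4 [0.596 0.167 0.113] [ 0.51  0.37  1.35 -0.62  1.57 -1.13]
1 3.14 [0.597 0.15  0.084] [ 0.45  0.34  1.42 -0.54  1.46 -1.15]
1 3.14 [0.592 0.225 0.214] [ 0.55  0.35  1.14 -0.54  1.75 -1.2 ]
```

```bash
sed -i 's/^LEAN/O=O-.0025*ry\nLEAN/' plan.py
python3 - <<'E'
from plan import *
robot.move_gripper(0.0)
p,R=pose(-.25,.005,.1); robot.movep(p,quat(R,1)); print(robot.state()["time_s"],robot.state()["force"])
p,R=pose(-.25,.005,0); print(robot.move_l(p,quat(R,1),vel=.15,force_limit=10))
for th in np.arange(-.1,1.3,.15):
    p,R=pose(th); s=robot.move_l(p,quat(R,1),vel=.1,force_limit=25)
    st=robot.state(); print(round(th,2),s,np.round(st["force"],1),round(st["time_s"],1), np.round(st["tool_pos"]-p,3))
    if s: break
for n in ("side","top"):
    q=optics.capture(n); cv2.imwrite(f"pics/{n}2.png",cv2.resize(q["pixels"][150:350,200:460,::-1],None,fx=3,fy=3))
E
```

```text
3.6667 [ 0.17348867  0.44181597 -0.15912939]
False
-0.1 False [ 0.2 -0.9  0.8] 4.8 [0.001 0.002 0.002]
0.05 False [-1.1 -0.1 -0.9] 5.0 [0.    0.    0.001]
0.2 False [ 0.5  0.4 -0.5] 5.3 [0.    0.    0.001]
0.35 False [ 0.2 -0.3  0.6] 5.6 [ 0.    -0.     0.001]
0.5 False [-0.3 -0.8 -0.8] 5.8 [ 0.    -0.     0.001]
0.65 False [ 0.4 -0.8 -0.2] 6.1 [ 0.    -0.     0.001]
0.8 False [-0.1  0.4 -0.5] 6.3 [ 0.    -0.     0.001]
0.95 False [0.2 0.4 0. ] 6.6 [ 0.    -0.     0.001]
1.1 False [0.3 0.5 0.5] 6.8 [ 0.    -0.     0.001]
1.25 False [ 0.1 -0.4  0.9] 7.1 [ 0.    -0.     0.001]
```

View pics/side2.png

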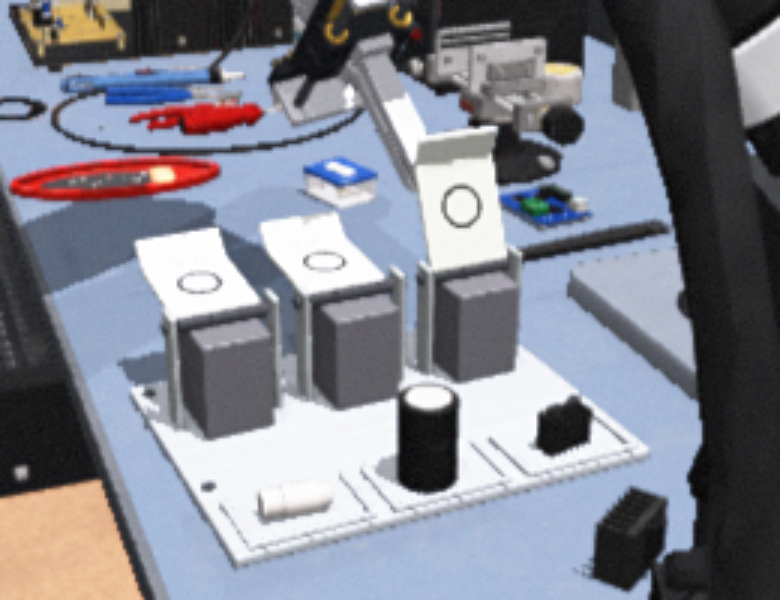

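The far paddle is rising, with its lip at about (455,150) in the crop. The fingers are behind its near half, and the other paddles and the parts are untouched. I'll carry on over the pivot and press it down.

```bash
python3 - <<'E'
from plan import *
def go(th,lim,vel=.1):
    p,R=pose(th); s=robot.move_l(p,quat(R,1),vel=vel,force_limit=lim)
    st=robot.state(); print(round(th,2),s,np.round(st["force"],1),round(st["time_s"],1), np.round(st["tool_pos"]-p,3)); return s
for th in np.arange(1.4,3.0,.15):
    if go(th,25): break
else:
    p,R=pose(3.1); 
    for th in (3.02,3.08,3.14,3.2,3.26,3.32):
        if go(th,12,.04): break
for n in ("side","top"):
    q=optics.capture(n); cv2.imwrite(f"pics/{n}3.png",cv2.resize(q["pixels"][150:350,200:460,::-1],None,fx=3,fy=3))
E
```

```text
1.4 False [-0.  -0.1  0.1] 7.4 [ 0.    -0.     0.001]
1.55 False [ 0.2 -0.1 -0.5] 7.7 [ 0. -0.  0.]
1.7 False [ 0.9 -0.6 -0.5] 7.9 [ 0. -0.  0.]
1.85 False [-0.2 -0.2  0.5] 8.2 [ 0. -0.  0.]
2.0 False [ 0.8 -0.4  0.2] 8.4 [-0. -0.  0.]
2.15 False [-0.8  0.1  0.1] 8.7 [-0. -0.  0.]
2.3 False [-0.3 -0.4 -0.3] 8.9 [-0. -0. -0.]
2.45 False [-0.1  0.4  0.3] 9.2 [-0. -0. -0.]
2.6 False [-0.3 -0.5 -0.5] 9.4 [-0. -0. -0.]
2.75 False [-0.   0.3  0.2] 9.7 [-0. -0.  0.]
2.9 False [-0.6 -0.1 -0.2] 9.9 [-0. -0. -0.]
3.02 False [0.4 0.7 0. ] 10.2 [-0. -0. -0.]
3.08 False [-0.1  0.1  0.4] 10.5 [-0. -0. -0.]
3.14 False [ 0.6 -0.7  0.4] 10.7 [-0. -0. -0.]
3.2 False [1.  0.2 0.1] 11.0 [-0. -0. -0.]
3.26 False [-0.8  0.2  4.2] 11.2 [0.    0.    0.001]
3.32 False [-4.7  2.3 11.3] 11.5 [0.    0.    0.003]
```

View pics/side3.png

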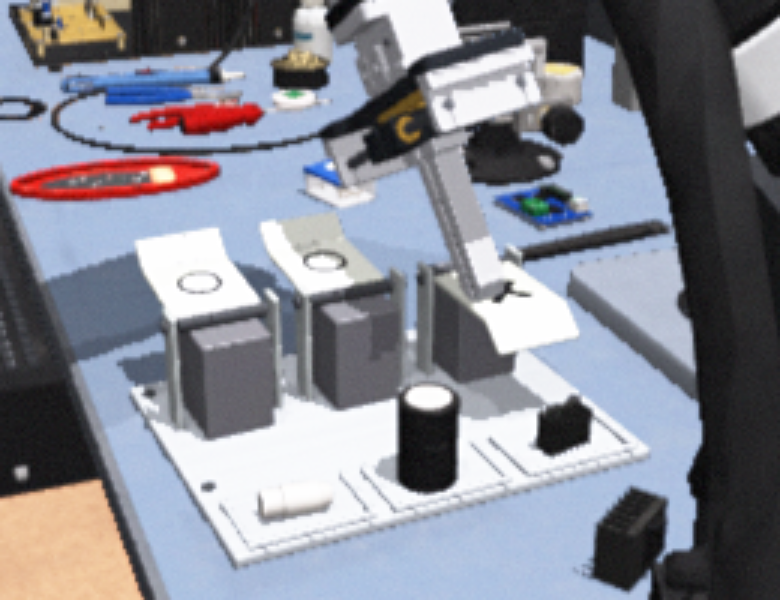

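The paddle is flat with its cross mark up at (512,290), and the force rose to 11 N against the stop. I'll withdraw up and to the left, then check its height.

```bash
python3 - <<'E'
from plan import *
p,R=pose(3.2,.0,.05); robot.move_l(p,quat(R,1),vel=.1)
p=p+np.array([-.03,.2,.08]); robot.move_l(p,quat(R,1),vel=.2)
q=optics.capture("top"); cv2.imwrite("pics/top4.png",cv2.resize(q["pixels"][150:330,230:470,::-1],None,fx=3.3,fy=3.3)); w2=world(q)
m=~np.isnan(w2[...,0]); L=(w2-O-.085*ry)
a,b=L@rx,L@ry
m&=(a>.01)&(a<.066)&(abs(b)<.022)&(w2[...,2]>.04)
A=np.c_[a[m],np.ones(m.sum())]; k=np.linalg.lstsq(A,w2[m][:,2],rcond=None)[0]
print("slope",k,m.sum(),"hinge",np.pi-np.arctan(k[0]))
for l in ("heat_sink","big_cap","connector_din"): print(l,[(round(d["score"],2),(np.array(d["box"])*[640,480,640,480]).round()) for d in optics.boxes_of(q,l)[:3]])
st=robot.state(); print(st["time_s"],np.round(st["force"],1))
E
```

```text
slope [4.17780494 0.18822411] 3116 hinge 1.8057362140986237
heat_sink [(0.68, array([443., 198.,  31.,  27.])), (0.58, array([377., 189.,  17.,  20.]))]
big_cap [(0.78, array([382., 239.,  23.,  24.]))]
connector_din [(0.54, array([327., 244., 148., 160.])), (0.26, array([334., 187.,  62.,  40.]))]
13.7 [-0.7 -0.  -0. ]
```

View pics/top4.png

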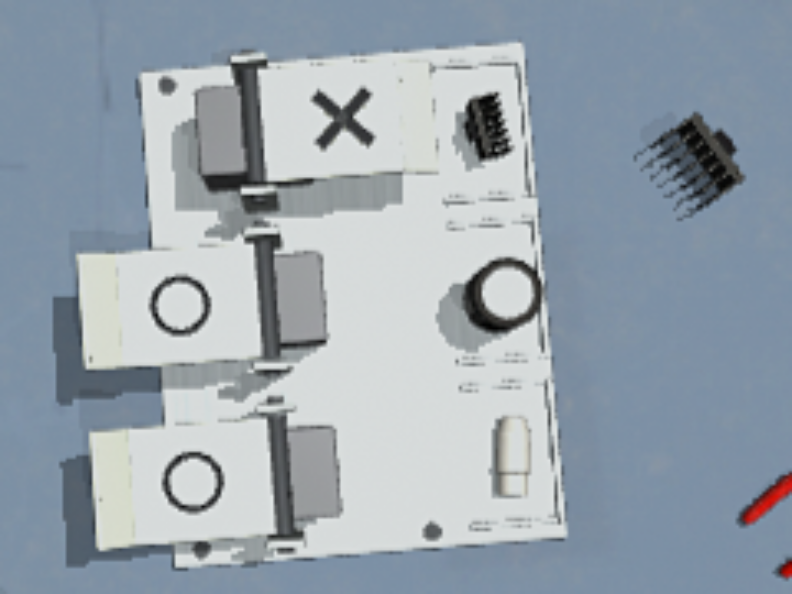

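The cross is up at crop (343,118), and the parts and the other paddles look unchanged. The slope fit picked up points from the microscope, so I'll redo it with a height cap and hand in if the paddle is flat.

```bash
python3 - <<'E'
from plan import *
q=optics.capture("top"); w2=world(q); L=(w2-O-.085*ry); a,b=L@rx,L@ry
m=(a>.012)&(a<.066)&(abs(b)<.022)&(w2[...,2]>.05)&(w2[...,2]<.1)
k=np.polyfit(a[m],w2[m][:,2],1); h=np.pi-np.arctan(k[0]); print(k,m.sum(),h)
if abs(h-np.pi)<.06: print(ticket.close_job())
E
```

```text
[0.00241152 0.07639404] 897 3.139181135925558
the job is handed in; nothing more can be done
None
```

The far paddle, next to the small heat sink, is turned over and lies flat with its cross mark up (hinge measured at about 3.14 rad). The other two paddles and all three parts look unmoved in the last top picture, and the job is handed in.

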